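# Steady the rocking mould plate

## Task

The aluminium plate under the clay bird rocks: press down on its corners one after another with the fingertips until you find the one that sinks, then press the steel shim tab beside that corner down until it lies fully flat. Leave the other three shims standing up, do not lift or shove the plate, and leave the bird standing on it and everything else undisturbed. Take the fingers away when done.

Things in the scene. Friction and masses are not known exactly. Their poses are not given: they have to be found in the camera images.
- stand: plywood board of the levelling stand, 190 x 310 x 12 mm, fixed on the bench. Origin at the centre of its underside (bench height); x points to the back, y to the left as seen from the robot, z up. It carries four short rubber-topped posts hidden under the plate's corners (tops 30 mm above the bench) and four hinged shims.
- plate: loose square aluminium plate, 180 x 180 x 12 mm, 1.05 kg, on the four posts, square with the stand; origin at the centre of its underside (30 mm above the bench), z up. Three posts are solid (sink under 1 mm). Under one corner, drawn at random and not to be seen, the rubber (cushion) is soft: pressed with 2 to 4 N the corner sinks about 5 mm, and it springs back when let go.
- corner_fl (a point): point on the plate's top face where to press its front left corner, straight above the post, 22 to 24 mm in from both edges; 42 mm above the bench with the plate level. It moves with the plate.
- corner_fr (a point): point on the plate's top face where to press its front right corner, straight above the post, 22 to 24 mm in from both edges; 42 mm above the bench with the plate level. It moves with the plate.
- corner_bl (a point): point on the plate's top face where to press its back left corner, straight above the post, 22 to 24 mm in from both edges; 42 mm above the bench with the plate level. It moves with the plate.
- corner_br (a point): point on the plate's top face where to press its back right corner, straight above the post, 22 to 24 mm in from both edges; 42 mm above the bench with the plate level. It moves with the plate.
- tab_fl (a point): point on the upper face of the front left shim's steel tab where to press it; the tab is 26 mm wide (along the stand's x), 38 mm long and 4 mm thick, and juts out of the stand's left side beyond the plate's edge. The point lies 34 mm out from the hinge and 15 mm in from the tab's outer end, moves with the tab, and is 30 mm above the bench when the tab lies flat, about 43 mm when it stands up.
- shim_fl (a joint): hinge of the front left shim, rad: 0 to 0.05 standing up at the start, 0.42 lying flat (hard stop). A rocker: its outer tab goes down as its nose under the plate's corner comes up to the plate. Stiff with friction: pressing takes about 12 N at the tab's point, and it stays where it is left.
- tab_fr (a point): point on the upper face of the front right shim's steel tab where to press it; the tab is 26 mm wide (along the stand's x), 38 mm long and 4 mm thick, and juts out of the stand's right side beyond the plate's edge. The point lies 34 mm out from the hinge and 15 mm in from the tab's outer end, moves with the tab, and is 30 mm above the bench when the tab lies flat, about 43 mm when it stands up.
- shim_fr (a joint): hinge of the front right shim, rad: 0 to 0.05 standing up at the start, 0.42 lying flat (hard stop). A rocker: its outer tab goes down as its nose under the plate's corner comes up to the plate. Stiff with friction: pressing takes about 12 N at the tab's point, and it stays where it is left.
- tab_bl (a point): point on the upper face of the back left shim's steel tab where to press it; the tab is 26 mm wide (along the stand's x), 38 mm long and 4 mm thick, and juts out of the stand's left side beyond the plate's edge. The point lies 34 mm out from the hinge and 15 mm in from the tab's outer end, moves with the tab, and is 30 mm above the bench when the tab lies flat, about 43 mm when it stands up.
- shim_bl (a joint): hinge of the back left shim, rad: 0 to 0.05 standing up at the start, 0.42 lying flat (hard stop). A rocker: its outer tab goes down as its nose under the plate's corner comes up to the plate. Stiff with friction: pressing takes about 12 N at the tab's point, and it stays where it is left.
- tab_br (a point): point on the upper face of the back right shim's steel tab where to press it; the tab is 26 mm wide (along the stand's x), 38 mm long and 4 mm thick, and juts out of the stand's right side beyond the plate's edge. The point lies 34 mm out from the hinge and 15 mm in from the tab's outer end, moves with the tab, and is 30 mm above the bench when the tab lies flat, about 43 mm when it stands up.
- shim_br (a joint): hinge of the back right shim, rad: 0 to 0.05 standing up at the start, 0.42 lying flat (hard stop). A rocker: its outer tab goes down as its nose under the plate's corner comes up to the plate. Stiff with friction: pressing takes about 12 N at the tab's point, and it stays where it is left.
- bird_mid (a point): middle (half-way up) of a loose clay bird, about 90 x 45 x 54 mm, standing near the centre of the plate
- bowl_mid (a point): middle of a loose terracotta bowl, 100 mm wide, 45 mm high, behind the stand
- rib_mid (a point): middle of a loose flat wooden potter's rib, 90 x 45 x 8 mm, lying left of the stand
- jar_mid (a point): middle of a loose white jar, 56 mm wide, 75 mm high, behind the stand
There are look-alikes about, which are no part of the job. Leave any blue or pink look-alike of the part that bears bird_mid alone.

How it is judged:
By the outcome, as a careful person would: the job done as asked, in the order asked, and still so for the second after the job is handed in, with the robot touching nothing.
It also fails if it takes over 51 s, if anything falls off the work surface, if the arm or the gripper's body presses on something with over 40 N, if the wrist force passes 120 N, or if a joint passes its speed limit or range.

## Robot

A 6-joint arm with a two-finger parallel gripper is mounted at the origin on the work surface. World frame = base frame: x ahead of the robot, y to its left, z up, the work surface at z = 0. Lengths are in m, angles in rad, forces in N, time in s.
With the tool pointing down it reaches from about 0.425 to 0.95 m from the base axis. Payload 3.5 kg.
Tool frame: the origin (TCP) lies on the centre line of the jaws, within the pads' length; the fingertips stand 14 mm ahead of it and the grasp point (between the pads) lies 5 mm behind it (ctrl.tip_reach is the distance from the TCP to the fingertips, in m); z points along the fingers, y is the line along which they close (so a half turn about z gives the same grasp; the last joint's range is limited). The gripper opens to 85 mm and grips with 20 to 120 N. Pads are 22 mm wide; open, the fingers measure 114 mm over their backs; the gripper's body (76 mm by 85 mm) begins 54 mm behind the grasp point. The pads swing forward as they close: fully open they stand 13 mm farther back than shut.
Start: joints at [-1.304, 0.286, 1.577, -0, 1.279, -0.15], TCP at [0.273, -0.617, 0.245] pointing down, gripper open.
Joint ranges: [-2.77, 2.77], [-0.9, 2.22], [0.21, 2.48], [-1.53, 4.67], [0.24, 2.81], [-2.84, 2.84]. Speed limits (rad/s): [2.79, 2.79, 3.14, 3.14, 3.14, 3.14].

## Interface

Orientations are given as a unit quaternion [x, y, z, w].
In Python, from plant import get_state, imaging, workorder, ctrl gives the robot as it stands. The module is installed in compiled form; this text tells all that it offers.
- The arm moves only by the shell command python3 -m jog 'ROWS' [FORCE]. ROWS is JSON, a list of rows, each a list of 7 numbers: the closure, from 0 (fully open) to 1 (shut), then the shift along the tool's x, y, z in mm, then the turn, a rotation vector about the tool's x, y, z in rad. In form: [[gripper, tx, ty, tz, ax, ay, az], ...]. A call has 1 to 12 rows; each row is the pose to reach, as a shift and turn from the pose commanded when the call began, along the tool's axes at that moment; what a row does not reach only later rows make up. A row lasts 1/10 s, in which the tool goes at most 50 mm and 8.59 degrees, less where a joint would pass 70% of its speed; a pose out of reach is approached as far as the arm can. A call with a gripper value outside its range is refused whole. The fingers move at their own pace and stop on an object; FORCE is the grip in N (left out, the last holds). Time passes only in rows, so rows that repeat a pose let the fingers close. It gives the time, the measured TCP pose, the force, the opening and the grip force at its end, in the units of the state.
- get_state(): the state, without advancing time (a new reading comes with each control period).
- imaging.read_camera(name): name is "scene" or "top" or "wrist"; returns a dict with "image" (400x640x3 uint8, blue, green, red), "fx", "fy", "cx", "cy" (pixels), "k1" (the pictures are not rectified: a ray, as slopes to the right and down, at radius r is drawn at 1 + k1 r^2 times it, then the intrinsics apply), "R" (3x3) and "t" (3): a world point X has camera coordinates R X + t; the wrist camera has in their place "tool_from_camera" (4x4, takes a point from camera to tool coordinates, whose origin is the TCP and whose axes are the flange's). Camera axes: x right, y down, z forward; pixel columns grow to the right and rows downward; lengths in m; the calibration is good to about 2 mm. A picture is of the moment at which its call begins: read the wrist's pose just before it. There is no depth.
- workorder.sign_off(): hands the job in; it is judged then, once.
The state is a dict: "time": time; "qpos": joint angles; "dq": joint speeds; "joint_efforts": joint torques, N m; "eef_pos": TCP position; "tcp_rot": TCP orientation; "contact_force": force on the tool from outside, world axes, zero at the start; "wrist_torque": the same for the moment, N m; "opening": opening from 0.0 (shut) to 1.0 (fully open); "finger_force": force on a finger pad.
Only numpy, scipy, OpenCV 4.12 (cv2) and the standard library are available. Lean on these libraries where they do the work, as an engineer would, in place of code of your own. Each camera call takes 0.05 s, during which the arm holds its last target. There are 200 camera calls.

## Working session

There is one attempt and no reset: what is moved stays moved. The work goes in short steps, Python scripts to look and compute and a shell command to move; the robot and the scene stay as the last step left them, time stands still between calls to the robot, and variables do not carry over. Pictures are saved under pics/ and viewed, at most 10 in all, crops included, and the job is handed in when it is done.

```bash
mkdir -p pics
cat > h.py <<'E'
import numpy as np, cv2
from plant import get_state, imaging, workorder, ctrl
from scipy.spatial.transform import Rotation as Ro
def cam(n):
    s=get_state(); c=imaging.read_camera(n)
    if n=="wrist":
        T=np.eye(4);T[:3,:3]=Ro.from_quat(s["tcp_rot"]).as_matrix();T[:3,3]=s["eef_pos"]
        M=np.linalg.inv(T@np.array(c["tool_from_camera"]));c["R"]=M[:3,:3];c["t"]=M[:3,3]
    c["R"]=np.array(c["R"]);c["t"]=np.array(c["t"])
    return c
def ray(c,u,v,z):
    K=np.array([[c["fx"],0,c["cx"]],[0,c["fy"],c["cy"]],[0,0,1.]])
    p=cv2.undistortPoints(np.array([[[u,v]]],float),K,np.array([c["k1"],0,0,0.]))[0,0]
    d=c["R"].T@np.array([p[0],p[1],1]);o=-c["R"].T@c["t"]
    return o+d*(z-o[2])/d[2]
def proj(c,X):
    x=c["R"]@np.array(X)+c["t"];a=x[:2]/x[2];a=a*(1+c["k1"]*(a@a))
    return np.array([c["fx"]*a[0]+c["cx"],c["fy"]*a[1]+c["cy"]])
E
python3 - <<'E'
from h import *
for n in("top","scene"):
    c=cam(n);cv2.imwrite(f"pics/{n}0.png",c["image"]);print(n,-c["R"].T@c["t"])
s=get_state();print(s["tcp_rot"],s["contact_force"],s["time"],ctrl.tip_reach)
print(Ro.from_quat(s["tcp_rot"]).as_matrix().round(3))
E
```

```text
top [0.40350901 0.01382394 0.86458614]
scene [0.98088475 0.34997871 0.98887034]
[ 9.78364038e-01  2.06887928e-01 -6.39224564e-05 -1.09137649e-03] [-0.37219066 -0.34549725 -0.55841222] 0.1 0.014
[[ 0.914  0.405 -0.001]
 [ 0.405 -0.914  0.002]
 [ 0.    -0.002 -1.   ]]
```

View pics/top0.png

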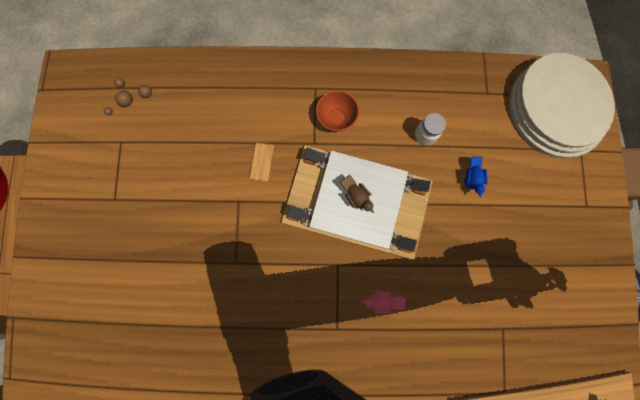

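View pics/scene0.png

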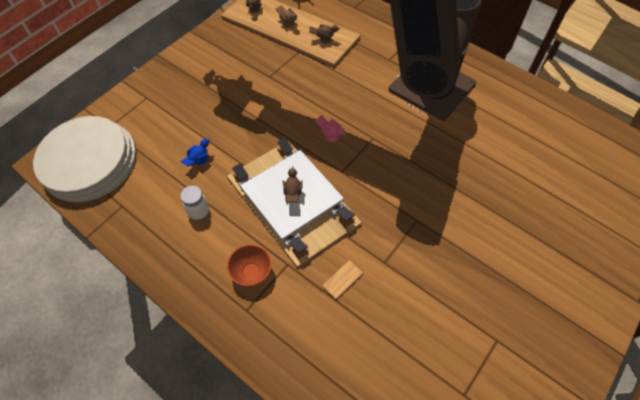

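The top view shows the white plate centred near (359,200), with the brown bird on it at (358,195). The four dark shims are at (313,157), (418,186), (297,213) and (404,243). The blue bird at (476,177) and the pink one at (384,302) are off the plate, so they are look-alikes to leave alone. Next I measure the plate.

```bash
cat > m.py <<'E'
from h import *
import sys
def plate(c,roi,d=False):
    x0,y0,x1,y1=roi;hsv=cv2.cvtColor(c["image"],cv2.COLOR_BGR2HSV)
    m=((hsv[...,1]<45)&(hsv[...,2]>140)).astype(np.uint8);k=np.zeros_like(m);k[y0:y1,x0:x1]=1;m*=k
    cs,_=cv2.findContours(m,cv2.RETR_EXTERNAL,cv2.CHAIN_APPROX_NONE);q=max(cs,key=cv2.contourArea)
    P=np.array([ray(c,*p,.042)[:2] for p in cv2.convexHull(q)[:,0].astype(float)],np.float32)
    return cv2.minAreaRect(P)
if __name__=="__main__":
    for n,roi in(("top",(280,140,425,260)),("scene",(225,140,350,245))):
        c=cam(n);(cx,cy),sz,a=plate(c,roi);print(n,cx,cy,sz,a)
E
python3 m.py
```

```text
top 0.5524374842643738 -0.07490029186010361 (0.18967118859291077, 0.17906969785690308) 75.29673767089844
scene 0.5544417500495911 -0.07512178272008896 (0.1866738498210907, 0.18075142800807953) 75.00604248046875
```

```bash
cat > go.py <<'E'
# print tool-axis shift/turn to reach world TCP x y z (m), yaw deg of tool x
from h import *
import sys
def rel(p,yaw):
    s=get_state();R=Ro.from_quat(s["tcp_rot"])
    T=Ro.from_euler("z",yaw,degrees=True)*Ro.from_euler("x",180,degrees=True)
    return s,R.inv().apply(np.array(p)-s["eef_pos"])*1e3,(R.inv()*T).as_rotvec()
if __name__=="__main__":
    a=list(map(float,sys.argv[1:]));s,d,r=rel(a[:3],a[3])
    print("t",round(s["time"],2),np.round(s["eef_pos"],4),"F",np.round(s["contact_force"],2),"d",d.round(1),"r",r.round(3))
E
python3 -m jog '[[1,50,-40,-4,0,0,0.1],[1,90,-75,-8,0,0,0.2],[1,130,-110,-12,0,0,0.3],[1,170,-140,-16,0,0,0.4],[1,210,-170,-20,0,0,0.5],[1,250,-205,-25,0,0,0.6],[1,290,-235,-30,0,0,0.68],[1,330,-270,-35,0,0,0.68],[1,370,-300,-40,0,0,0.68],[1,410,-330,-40,0,0,0.68],[1,450,-360,-40,0,0,0.68],[1,475,-382,-40,0,0,0.68]]' 40; python3 go.py .553 -.075 .285 -15
```

```text
time: 1.4
eef_pos: [0.5486, -0.0838, 0.2855]
tcp_rot: [0.991, -0.131, 0.0, 0.0]
contact_force: [0.3, -0.8, 0.3]
opening: 0.009
finger_force: 0.0
t 1.4 [ 0.5486 -0.0838  0.2855] F [ 0.29 -0.84  0.31] d [ 2.  -9.6  0.5] r [ 0.    -0.001 -0.001]
```

```bash
python3 -m jog '[[1,0,0,0,0,0,0],[1,0,0,0,0,0,0]]'
python3 - <<'E'
from h import *
c=cam("wrist");cv2.imwrite("pics/w1.png",c["image"]);np.save("w1.npy",c,allow_pickle=True);print(-c["R"].T@c["t"])
E
```

```text
time: 1.6
eef_pos: [0.548, -0.0845, 0.2849]
tcp_rot: [0.992, -0.13, -0.0, 0.0]
contact_force: [-0.3, 0.4, -0.3]
opening: 0.003
finger_force: 0.0
[ 0.61495417 -0.1004027   0.41417409]
```

View pics/w1.png

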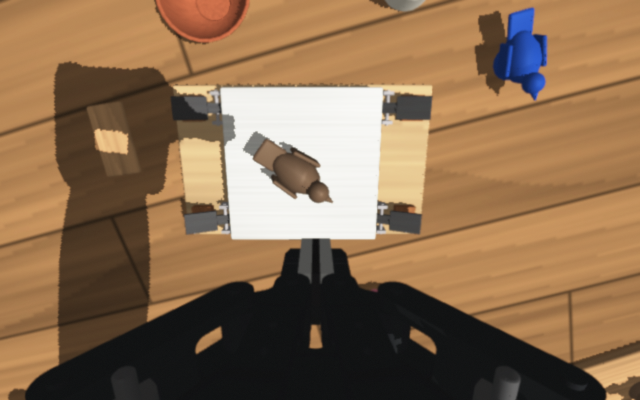

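The wrist view is aligned with the stand. The plate spans (221,87) to (377,239), with the brown bird at (290,172). The dark tabs are at BL (189,106), BR (412,107), FL (201,222) and FR (405,224).

Run:
```python
from h import *
c=np.load("w1.npy",allow_pickle=True).item()
from m import plate
(cx,cy),sz,a=plate(c,(215,80,390,245));print(cx,cy,sz,a)
for n,p in dict(bl=(221,87),br=(383,87),fl=(232,239),fr=(377,239)).items(): print(n,ray(c,*p,.042).round(4))
C=np.array([cx,cy]);y=np.radians(-15);X=np.array([np.cos(y),np.sin(y)]);Y=np.array([-X[1],X[0]])
g=c["image"].max(2)
for n,(x0,y0,x1,y1) in dict(bl=(165,85,212,125),br=(390,85,440,125),fl=(178,205,222,238),fr=(384,205,430,240)).items():
    m=((g[y0:y1,x0:x1]<75)).astype(np.uint8);k,l,st,ce=cv2.connectedComponentsWithStats(m);i=1+np.argmax(st[1:,4]);b=st[i,:4]+[x0,y0,0,0]
    p=[ray(c,u,b[1]+b[3]/2,z)[:2]-C for u,z in((b[0],.047),(b[0]+b[2],.047))]
    q=[ray(c,b[0]+b[2]/2,v,.042)[:2]-C for v in(b[1],b[1]+b[3])]
    print(n,b,"y:",[round(v@Y*1e3,1) for v in p],"x:",[round(v@X*1e3,1) for v in q])
```

```text
0.5558587312698364 -0.0699915662407875 (0.20365600287914276, 0.178302600979805) 75.17557525634766
bl [ 0.6648 -0.0069  0.042 ]
br [ 0.6192 -0.1791  0.042 ]
fl [0.4911 0.0392 0.042 ]
fr [ 0.4449 -0.1356  0.042 ]
bl [170  95  38  27] y: [np.float64(146.1), np.float64(103.8)] x: [np.float64(80.6), np.float64(51.3)]
br [390  96  41  23] y: [np.float64(-96.9), np.float64(-142.4)] x: [np.float64(80.1), np.float64(55.3)]
fl [192 205  23   9] y: [np.float64(132.9), np.float64(105.2)] x: [np.float64(-46.6), np.float64(-58.1)]
fr [384 205  36  27] y: [np.float64(-98.0), np.float64(-141.7)] x: [np.float64(-45.9), np.float64(-80.8)]
```

```bash
for p in ".4724 -.1203" ".5072 .0091" ".6366 -.0257" ".6018 -.1551"; do python3 go.py $p .061 -15;done
```

```text
t 1.65 [ 0.5477 -0.0856  0.285 ] F [ 0.14 -0.37 -0.35] d [-63.6  52.9 224. ] r [ 0.     0.001 -0.001]
t 1.65 [ 0.5477 -0.0856  0.285 ] F [ 0.14 -0.37 -0.35] d [-63.5 -81.1 224. ] r [ 0.     0.001 -0.001]
t 1.65 [ 0.5477 -0.0856  0.285 ] F [ 0.14 -0.37 -0.35] d [ 70.5 -81.  223.9] r [ 0.     0.001 -0.001]
t 1.65 [ 0.5477 -0.0856  0.285 ] F [ 0.14 -0.37 -0.35] d [ 70.4  53.  223.9] r [ 0.     0.001 -0.001]
```

```bash
python3 -m jog '[[1,-32,26,0,0,0,0],[1,-64,53,10,0,0,0],[1,-64,53,55,0,0,0],[1,-64,53,100,0,0,0],[1,-64,53,145,0,0,0],[1,-64,53,185,0,0,0],[1,-64,53,210,0,0,0],[1,-64,53,220,0,0,0],[1,-64,53,224,0,0,0],[1,-64,53,224,0,0,0],[1,-64,53,224,0,0,0]]' ; for i in 1 2 3 4; do python3 -m jog '[[1,0,0,0.5,0,0,0],[1,0,0,1,0,0,0]]' | egrep 'eef|contact'; done
```

```text
time: 2.75
eef_pos: [0.4735, -0.1212, 0.063]
tcp_rot: [0.991, -0.131, 0.002, 0.001]
contact_force: [0.9, 0.1, 0.4]
opening: 0.0
finger_force: 0.0
eef_pos: [0.473, -0.1205, 0.0614]
contact_force: [0.2, -0.3, -0.0]
eef_pos: [0.4725, -0.1202, 0.0595]
contact_force: [0.1, 0.9, 0.6]
eef_pos: [0.4723, -0.1202, 0.0582]
contact_force: [0.0, 0.0, 0.6]
eef_pos: [0.4723, -0.1202, 0.0572]
contact_force: [-0.7, -1.0, 0.6]
```

```bash
for i in 1 2 3 4; do python3 -m jog '[[1,0,0,0.5,0,0,0],[1,0,0,1,0,0,0]]' | egrep 'eef|contact'; done
```

```text
eef_pos: [0.4723, -0.1202, 0.0562]
contact_force: [0.2, -0.3, 0.2]
eef_pos: [0.4723, -0.1203, 0.056]
contact_force: [-3.9, 0.7, 8.6]
eef_pos: [0.4724, -0.1203, 0.056]
contact_force: [-5.4, 2.5, 14.3]
eef_pos: [0.4724, -0.1203, 0.0559]
contact_force: [-8.5, 3.2, 22.2]
```

FR is solid: force rises with no sink. Next is FL.

```bash
python3 -m jog '[[1,0,0,-10,0,0,0],[1,0,0,-40,0,0,0],[1,0,-20,-60,0,0,0],[1,0,-65,-60,0,0,0],[1,0,-110,-60,0,0,0],[1,0,-134,-55,0,0,0],[1,0,-134,-30,0,0,0],[1,0,-134,-12,0,0,0],[1,0,-134,-6,0,0,0],[1,0,-134,-6,0,0,0],[1,0,-134,-6,0,0,0]]' ; for i in 1 2 3 4 5; do python3 -m jog '[[1,0,0,0.5,0,0,0],[1,0,0,1,0,0,0]]' | egrep 'eef|contact'; done
```

```text
time: 5.45
eef_pos: [0.5078, 0.0088, 0.06]
tcp_rot: [0.991, -0.131, 0.001, 0.0]
contact_force: [0.3, -0.6, 0.7]
opening: -0.002
finger_force: 0.0
eef_pos: [0.5079, 0.0088, 0.0593]
contact_force: [-0.3, -0.1, -0.7]
eef_pos: [0.5074, 0.0091, 0.0576]
contact_force: [1.1, 0.3, -0.4]
eef_pos: [0.5071, 0.0092, 0.0562]
contact_force: [0.4, -0.4, 0.2]
eef_pos: [0.5072, 0.0092, 0.056]
contact_force: [-4.1, 0.4, 8.9]
eef_pos: [0.5072, 0.0092, 0.056]
contact_force: [-6.7, 0.8, 14.4]
```

FL is solid too. Next is BL.

```bash
python3 -m jog '[[1,0,0,-10,0,0,0],[1,0,0,-40,0,0,0],[1,20,0,-60,0,0,0],[1,65,0,-60,0,0,0],[1,110,0,-60,0,0,0],[1,134,0,-55,0,0,0],[1,134,0,-30,0,0,0],[1,134,0,-12,0,0,0],[1,134,0,-5,0,0,0],[1,134,0,-5,0,0,0],[1,134,0,-5,0,0,0]]' ; for i in 1 2 3 4 5; do python3 -m jog '[[1,0,0,0.5,0,0,0],[1,0,0,1,0,0,0]]' | egrep 'eef|contact'; done
```

```text
time: 7.55
eef_pos: [0.6365, -0.0255, 0.0597]
tcp_rot: [0.991, -0.131, 0.0, -0.0]
contact_force: [0.6, 0.8, 0.3]
opening: -0.0
finger_force: 0.0
eef_pos: [0.6371, -0.0257, 0.0595]
contact_force: [-0.4, 0.3, -0.3]
eef_pos: [0.6367, -0.0257, 0.0577]
contact_force: [-0.5, -0.3, -0.5]
eef_pos: [0.6365, -0.0258, 0.0562]
contact_force: [-0.7, 0.3, -0.1]
eef_pos: [0.6366, -0.0257, 0.0556]
contact_force: [-1.2, 0.4, 2.8]
eef_pos: [0.6367, -0.0256, 0.0547]
contact_force: [-1.0, 0.6, 4.3]
```

```bash
for i in 1 2 3 4; do python3 -m jog '[[1,0,0,0.5,0,0,0],[1,0,0,1,0,0,0]]' | egrep 'eef|contact'; done
```

```text
eef_pos: [0.6368, -0.0256, 0.0536]
contact_force: [-0.7, 1.5, 3.5]
eef_pos: [0.6369, -0.0256, 0.0526]
contact_force: [-1.2, 1.5, 5.3]
eef_pos: [0.637, -0.0255, 0.0517]
contact_force: [-1.2, 1.1, 6.2]
eef_pos: [0.6371, -0.0255, 0.0515]
contact_force: [-2.7, 2.2, 10.4]
```

BL sinks about 4.5 mm at 3–6 N, so it is the soft corner. I lift off, go above tab BL and look.

```bash
python3 -m jog '[[1,0,0,-3,0,0,0],[1,0,0,-6,0,0,0],[1,0,0,-12,0,0,0],[1,0,0,-40,0,0,0],[1,0,-20,-60,0,0,0],[1,0,-61,-60,0,0,0],[1,0,-61,-60,0,0,0],[1,0,-61,-60,0,0,0]]'
python3 - <<'E'
from h import *
c=cam("wrist");im=c["image"]
Y=np.array([.259,.966]);X=np.array([.966,-.259]);C=np.array([.5545,-.073])
p=proj(c,[*(C+67*X/1e3+128*Y/1e3),.043]);print(p)
s=get_state();print(s["eef_pos"],s["time"]);t=proj(c,np.array(s["eef_pos"])-[0,0,.014]);print(t)
cv2.imwrite("pics/w2.png",im)
np.save("w2.npy",c,allow_pickle=True)
E
```

```text
time: 10.15
eef_pos: [0.6519, 0.0337, 0.1094]
tcp_rot: [0.991, -0.13, -0.001, 0.0]
contact_force: [1.0, -0.2, 0.5]
opening: 0.005
finger_force: 0.0
[317.8660726  219.52617484]
[0.65166759 0.03299666 0.1091865 ] 10.2
[319.85249327 256.00538295]
```

View pics/w2.png

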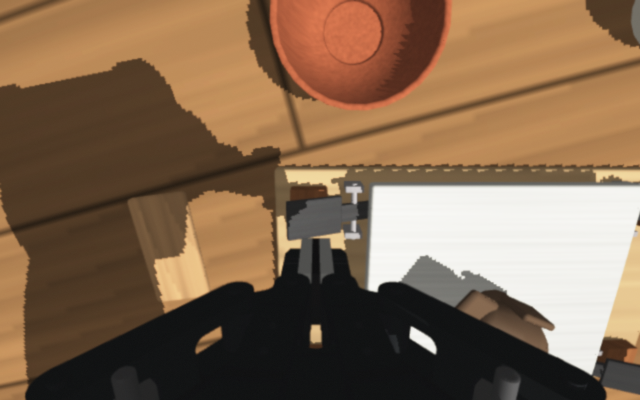

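The tab is at px x 287–342, y 197–237, with its hinge pin at x≈353. The pressing point is therefore about (308,217), or about 6 mm further out than planned. I correct and descend.

```bash
python3 -m jog '[[1,1,-6,10,0,0,0],[1,1,-6,30,0,0,0],[1,1,-6,42,0,0,0],[1,1,-6,45,0,0,0],[1,1,-6,45,0,0,0]]'; for i in 1 2 3 4 5 6; do python3 -m jog '[[1,0,0,1,0,0,0],[1,0,0,2,0,0,0]]' | egrep 'eef|contact'; done
```

```text
time: 10.7
eef_pos: [0.6542, 0.0384, 0.0639]
tcp_rot: [0.991, -0.132, -0.001, 0.0]
contact_force: [0.5, -1.7, -0.4]
opening: 0.003
finger_force: 0.0
eef_pos: [0.6557, 0.0386, 0.0643]
contact_force: [-0.2, -0.6, -0.5]
eef_pos: [0.6552, 0.0387, 0.0618]
contact_force: [0.0, -0.4, 0.2]
eef_pos: [0.6552, 0.0388, 0.06]
contact_force: [-1.3, 0.2, 5.8]
eef_pos: [0.6554, 0.0389, 0.0595]
contact_force: [-4.5, 0.1, 10.6]
eef_pos: [0.6556, 0.0395, 0.0581]
contact_force: [-3.9, 2.5, 11.5]
eef_pos: [0.6558, 0.0401, 0.0564]
contact_force: [-4.6, 4.8, 12.5]
```

```bash
for i in 1 2 3 4 5 6; do python3 -m jog '[[1,0,0.2,1,0,0,0],[1,0,0.4,2,0,0,0]]' | egrep 'eef|contact'; done
```

```text
eef_pos: [0.6562, 0.0401, 0.0547]
contact_force: [-3.0, 6.6, 12.7]
eef_pos: [0.6565, 0.04, 0.053]
contact_force: [-3.2, 6.8, 11.9]
eef_pos: [0.6568, 0.0397, 0.0512]
contact_force: [-1.0, 4.0, 12.5]
eef_pos: [0.6571, 0.0397, 0.0494]
contact_force: [-1.4, 6.9, 12.6]
eef_pos: [0.6572, 0.0397, 0.0475]
contact_force: [-2.8, 8.7, 12.1]
eef_pos: [0.6573, 0.0395, 0.0456]
contact_force: [-0.1, 9.8, 12.1]
```

```bash
for i in 1 2 3 4; do python3 -m jog '[[1,0,0.2,1,0,0,0],[1,0,0.4,2,0,0,0]]' | egrep 'eef|contact'; done
```

```text
eef_pos: [0.6574, 0.0392, 0.0439]
contact_force: [-0.5, 10.0, 15.5]
eef_pos: [0.6576, 0.0392, 0.0437]
contact_force: [-4.9, 10.4, 23.7]
eef_pos: [0.6576, 0.0392, 0.0435]
contact_force: [-8.6, 12.1, 31.1]
eef_pos: [0.6578, 0.0391, 0.0433]
contact_force: [-12.4, 12.0, 37.6]
```

The tab reached its hard stop: tip at 30 mm and force climbing. I retract and check.

```bash
python3 -m jog '[[1,0,0,-4,0,0,0],[1,0,0,-10,0,0,0],[1,0,0,-30,0,0,0],[1,0,0,-70,0,0,0],[1,0,0,-110,0,0,0],[1,0,0,-150,0,0,0],[1,-40,35,-190,0,0,0],[1,-80,70,-230,0,0,0],[1,-100,100,-240,0,0,0],[1,-100,120,-240,0,0,0],[1,-100,120,-240,0,0,0],[1,-100,120,-240,0,0,0]]'
python3 - <<'E'
from h import *
c=cam("wrist");im=c["image"];cv2.imwrite("pics/w3.png",im)
E
```

```text
time: 15.1
eef_pos: [0.5257, -0.0556, 0.2731]
tcp_rot: [0.991, -0.132, 0.0, -0.0]
contact_force: [0.0, -0.3, 0.1]
opening: -0.002
finger_force: 0.0
```

View pics/w3.png

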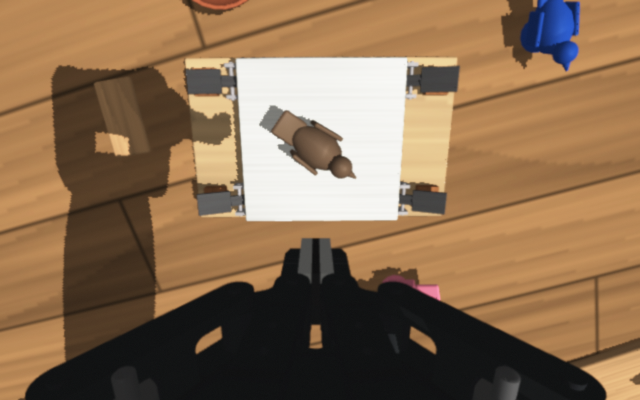

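The BL tab at (207,80) lies flat and has not sprung back. The other three tabs are standing, at (436,79), (218,202) and (425,202). The plate is square and the bird stands where it did. The arm touches nothing, so I hand in.

```bash
python3 -c "
from plant import workorder
print(workorder.sign_off())"
```

```text
the job is handed in; nothing more can be done
None
```

The back-left corner was the one that sank (about 4.5 mm; front-right and front-left were solid, back-right not tried once found), so I pressed the back-left shim flat to its hard stop, left the other three up and the bird standing, withdrew the fingers and handed the job in (no verdict was returned).

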